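Find where the slicing guide pinches, with a thickness gauge

ROBOT

A 6-joint arm with a two-finger parallel gripper is mounted at the origin on a cart in front of the work surface, level with it; the furniture and walls round the work are solid. World frame = base frame: x ahead of the robot, y to its left, z up, the work surface at z = 0. Lengths are in m, angles in rad, forces in N, time in s.
With the tool pointing down it reaches from about 0.3 to 0.875 m from the base axis. Payload 4.2 kg.
Tool frame: the origin (TCP) lies midway between the tips of the shut fingers; the grasp point (between the pads) lies arm.pinch_z behind it (arm.pinch_z is the distance from the TCP to the grasp point, in m); z points along the fingers, y is the line along which they close (so a half turn about z gives the same grasp; the last joint's range is limited). The gripper opens to 85 mm and grips with 20 to 120 N. Pads are 22 mm wide; open, the fingers measure 114 mm over their backs; the gripper's body (76 mm by 85 mm) begins 54 mm behind the grasp point. The pads swing forward as they close: fully open they stand 13 mm farther back than shut.
Start: joints at [1.206, 0.32, 1.565, -0, 1.257, -0.02], TCP at [0.194, 0.541, 0.231] pointing down, gripper open.
Joint ranges: [-3.11, 3.11], [-0.84, 2.01], [0.21, 2.61], [-1.34, 4.49], [0.05, 2.63], [-2.56, 2.56]. Speed limits (rad/s): [2.57, 2.57, 3.14, 3.14, 3.14, 3.14].

INTERFACE

Orientations are given as a unit quaternion [x, y, z, w].
In Python, from rig import readout, snapshot, camera_info, arm gives the robot as it stands.
- The arm moves only by the tool apply_moves, never from a script. Its argument "motion" is a list of rows, each a list of 3 entries, a list of its own where there are three numbers: the turn, a rotation vector about the tool's x, y, z in rad, then the shift along the tool's x, y, z in m, then the gripper's target within -1 to 1 (shut at 1, half-way at 0, fully open at -1). A call has 1 to 5 rows; each row is the pose to reach, as a shift and turn from the pose commanded when the call began, along the tool's axes at that moment; what a row does not reach only later rows make up. A row lasts 1/10 s, in which the tool goes at most 50 mm and 8.59 degrees, less where a joint would pass 70% of its speed; a pose out of reach is approached as far as the arm can. A call with a gripper value outside its range is refused whole. The fingers move at their own pace and stop on an object; "newtons" is the grip in N (left out, the last holds). Time passes only in rows, so rows that repeat a pose let the fingers close. It gives the time, the measured TCP pose, the force, the opening and the grip force at its end, in the units of the state.
- readout.observe(): the state, without advancing time (a new reading comes with each control period).
- snapshot(name): name is "scene" or "top" or "wrist"; returns (picture, depth): 480x640x3 uint8, blue, green, red; 480x640 float32, m along the optical axis (not along the pixel's ray), 0 where there is no reading.
- camera_info(name): a dict with "vfov" (degrees; the focal length in pixels is half the picture's height over the tangent of half this angle, whatever the lens; pixels are square), "cx", "cy" (the principal point, pixels), "pose" (4x4, takes a point from camera to world coordinates); the wrist camera has in their place "tool_from_camera" (4x4, takes a point from camera to tool coordinates, whose origin is the TCP and whose axes are the flange's). Camera axes: x right, y up, looking along -z (the intrinsics and any distortion apply to the point x, -y, -z); pixel columns grow to the right and rows downward; lengths in m; the calibration is good to about 2 mm. The wrist camera is an equidistant fisheye: a pixel r from the principal point sees the ray r / f radians off the axis. A picture is of the moment at which its call begins: read the wrist's pose just before it. camera_info takes no time and is no camera call.
- arm.finish_job(): hands the job in; it is judged then, once.
The state is a dict: "clock": time; "joint_positions": joint angles; "dq": joint speeds; "joint_efforts": joint torques, N m; "tcp_pos": TCP position; "ee_rot": TCP orientation; "contact_force": force on the tool from outside, world axes, zero at the start; "moment": the same for the moment, N m; "gripper_width": opening from 0.0 (shut) to 1.0 (fully open); "gripper_force": force on a finger pad.
Only numpy, scipy, OpenCV 4.12 (cv2) and the standard library are available. Lean on these libraries where they do the work, as an engineer would, in place of code of your own. Each camera call takes 0.05 s, during which the arm holds its last target. There are 200 camera calls.

TASK

The bread knife binds somewhere along the slot of the wooden slicing guide. Take the thickness gauge out of its stand, lower its blade into the slot close to one end, about three quarters of the way down without touching the slot's floor, and slide it gently along until you feel by its drag where the slot pinches it. Leave the gauge there, hanging upright in the pinch and clear of the slot's floor, held by the pinch alone; do not press on the guide with more than 25 N, and leave the other things where they are.

Things in the scene. Friction and masses are not known exactly. Their poses are not given: they have to be found in the camera images.
- guide: Slicing guide, a fixed wooden fixture: base board 120 x 300 mm, two upright cheeks 300 mm long with the knife slot between them, a low fence (top 44 mm above the worktop) 62 mm to +x. Origin on the worktop under the slot's middle; x across the slot, y along it. Somewhere within 80 mm of the middle, to either side, two hidden sprung pads narrow the slot; the place varies and is not measured.
- slot_mid (a point): Middle of the slot's floor, half-way along and across it, 14 mm above the worktop; x across, y along, z up. The slot is 9 mm wide and 48 mm deep; its mouth is 62 mm above the worktop and its top 8 mm flare out to 21 mm wide. Both ends are closed: it is open for 136 mm to each side of this point.
- slot_end_a (a point): Point on the slot's floor 113 mm to +y of slot_mid, always clear of the pads. The pads: gap 3.5 mm, flat for 12 mm along the slot, then a ramp 12 mm long on each side; 4 to 32 mm above the slot's floor. Their tops are blunt: the blade gets between them only by sliding along the slot, not from above.
- slot_end_b (a point): Point on the slot's floor 113 mm to -y of slot_mid, always clear of the pads. The blade spreads the pads, which press it with about 4 N from each side and can hold its weight. Drag along the slot is then some 2 to 10 N, elsewhere nearly nothing. The blade meets the ramps about 19 mm before it is centred in the pinch; it is held well within 8 mm of centred.
- gauge_center (a point): Thickness gauge, 106 mm tall, 55 to 90 g, standing upright in its stand. This point is its centre, half-way up (53 mm above its lower end); x along its thickness, y along its width, z up; turned by half it is the same. The steel blade is the lower 66 mm: 6 mm thick, 16 mm wide, square lower end. The black handle is the upper 40 mm: 14 mm thick, 30 mm wide, its centre 33 mm above this point.
- stand: Fixed wooden stand, 56 x 64 mm, 34 mm high, origin at the centre of its underside; the gauge's blade stands in a 26 mm deep, 8.5 x 18.5 mm hole in its top, same axes as the gauge.
- tin_fish: Bystander: flat round tin, 86 mm across, 40 mm high; origin under its centre.
- salt_shaker: Bystander: salt shaker, 44 mm across, 90 mm high; origin under its centre.
- tea_box: Bystander: dark cardboard box, 63 x 112 x 76 mm; origin under its centre.
Mind the look-alikes: they are no part of the job. Leave any red or yellow look-alike of the part that bears gauge_center alone.

How it is judged:
On the way:
1. the gauge's blade is down in the slot near one end (more than 100 mm from the middle) (x of gauge_center in the frame of slot_mid between -0.005 and 0.005 m and y of gauge_center in the frame of slot_mid between -0.13 and 0.13 m and z of gauge_center in the frame of slot_mid between 0.058 and 0.081 m and (y of gauge_center in the frame of slot_mid above 0.1 m or y of gauge_center in the frame of slot_mid below -0.1 m)), for 0.1 s.
At the end, for the whole second after the job is handed in: The gauge, let go and at rest, hangs upright (within 7 degrees) in the slot, its lower end 5 to 28 mm above the slot's floor (20 to 43 mm below the mouth): only the pinch can hold it so (x of gauge_center in the frame of slot_mid between -0.005 and 0.005 m and y of gauge_center in the frame of slot_mid between -0.13 and 0.13 m and z of gauge_center in the frame of slot_mid between 0.058 and 0.081 m and angle between gauge_center's own z axis and vertical below 0.12 rad and linear speed of gauge below 0.01 m/s and contact force between the fingers and gauge below 0.05 N); the robot touches nothing.
It fails at once if the gauge presses on the guide with more than 25 N (contact force between gauge and guide above 25 N).
It fails at once if the tin is moved by more than 30 mm (distance of tin_fish from where it was at the start of the episode above 0.03 m).
It fails at once if the salt shaker is moved by more than 30 mm (distance of salt_shaker from where it was at the start of the episode above 0.03 m).
It fails at once if the tea box is moved by more than 30 mm (distance of tea_box from where it was at the start of the episode above 0.03 m).
It also fails if it takes over 54 s, if anything falls off the work surface, if the arm or the gripper's body presses on something with over 40 N, if the wrist force passes 120 N, or if a joint passes its speed limit or range.

## Working session

There is one attempt and no reset: what is moved stays moved. The work goes in short steps, Python scripts to look and compute and a tool call to move; the robot and the scene stay as the last step left them, time stands still between calls to the robot, and variables do not carry over. Pictures are saved under pics/ and viewed, at most 10 in all, crops included, and the job is handed in when it is done.

Besides the shell and the picture viewer there is one more tool, called after "Emit:" as name(argument=value, ...) on one line, values as JSON. apply_moves: Moves the arm, as the interface text tells. Its arguments: {"type":"object","properties":{"motion":{"type":"array","items":{"type":"array"}},"newtons":{"type":"number"}},"required":["motion"]}

```bash
mkdir -p pics
python3 - <<'E'
from rig import readout, snapshot, camera_info, arm
import cv2,numpy as np
s=readout.observe();print(s, arm.pinch_z)
for n in("top","scene"):
    p,d=snapshot(n);cv2.imwrite(f"pics/{n}0.png",p);np.savez(f"{n}0.npz",p=p,d=d);print(n,camera_info(n))
print(camera_info("wrist"))
E
```

```text
{'clock': 0.0, 'joint_positions': array([ 1.20600134e+00,  3.20268972e-01,  1.56569058e+00,  1.09298173e-05,
        1.25740293e+00, -1.99848933e-02]), 'dq': array([ 0.00090588, -0.00147167, -0.00018351, -0.0013126 ,  0.00090255,
        0.00133812]), 'joint_efforts': array([-1.89486673e-03, -4.15526319e+01, -2.34153235e+01, -2.17520906e-04,
        8.46996118e-03,  1.72554877e-05]), 'tcp_pos': array([0.19417458, 0.5407047 , 0.23049095]), 'ee_rot': array([ 1.71553834e-01,  9.85174350e-01, -8.67594277e-04, -1.74301702e-04]), 'contact_force': array([-0.2206564 , -0.04651485, -0.35497413]), 'moment': array([-0.00197217,  0.01112774, -0.00617976]), 'gripper_force': 0.0, 'gripper_width': 1.0019124494263978} 0.0187
top {'vfov': 52.65967903959309, 'cx': 322.3365662506661, 'cy': 240.00218489626207, 'pose': array([[-0.22286569,  0.93437778, -0.27797311,  0.11896055],
       [-0.97480735, -0.21096318,  0.07242358,  0.13681039],
       [ 0.00902889,  0.28711096,  0.95785478,  1.63074214],
       [ 0.        ,  0.        ,  0.        ,  1.        ]])}
scene {'vfov': 54.51855310792356, 'cx': 325.56299094191155, 'cy': 243.99261284926462, 'pose': array([[-0.85651413,  0.28763544, -0.42854334,  0.01781934],
       [-0.51605731, -0.46396942,  0.72001197,  0.96560724],
       [ 0.00826995,  0.83785335,  0.54583273,  0.79001861],
       [ 0.        ,  0.        ,  0.        ,  1.        ]])}
{'vfov': 65.70646984690485, 'cx': 313.66396811507036, 'cy': 236.67486656623248, 'tool_from_camera': array([[ 2.28456458e-04,  9.62649388e-01,  2.70751000e-01,
         6.70487841e-02],
       [ 9.99999770e-01, -3.92881371e-04,  5.53093454e-04,
         2.33113347e-04],
       [ 6.38808099e-04,  2.70750811e-01, -9.62649256e-01,
        -1.43200512e-01],
       [ 0.00000000e+00,  0.00000000e+00,  0.00000000e+00,
         1.00000000e+00]])}
```

View pics/top0.png

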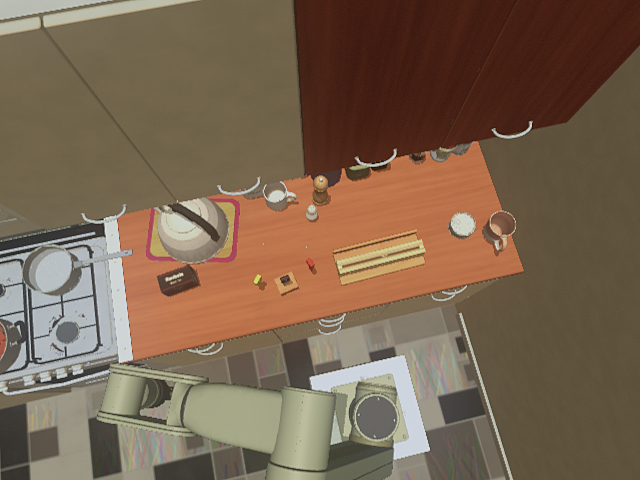

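View pics/scene0.png

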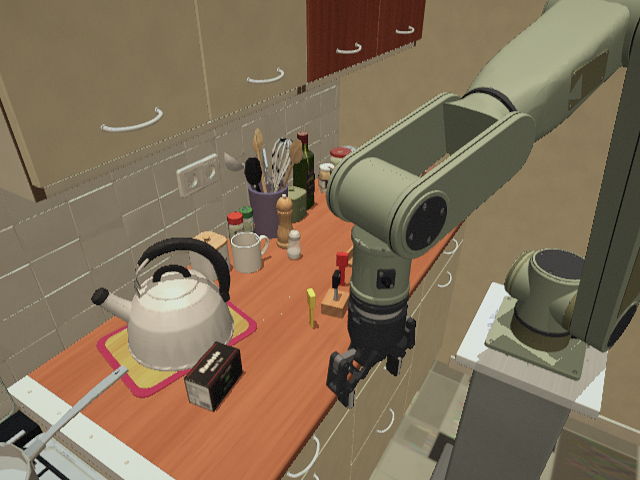

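The top view shows the stand with the black-handled gauge near (287,282), the red look-alike at (310,265), the yellow one at (258,281) and the guide around (380,258), with its fence on the far side. Next I measure these.

```bash
cat > h.py <<'E'
import numpy as np,cv2
from rig import camera_info
def cloud(n,d):
    c=camera_info(n);f=240/np.tan(np.radians(c['vfov']/2));v,u=np.mgrid[:480,:640]
    P=np.stack([(u-c['cx'])/f*d,-(v-c['cy'])/f*d,-d],-1)
    return P@c['pose'][:3,:3].T+c['pose'][:3,3]
def ray(n,u,v,z):
    c=camera_info(n);f=240/np.tan(np.radians(c['vfov']/2))
    r=c['pose'][:3,:3]@np.array([(u-c['cx'])/f,-(v-c['cy'])/f,-1]);o=c['pose'][:3,3]
    return o+r*(z-o[2])/r[2]
E
python3 - <<'E'
from h import *
z=np.load('top0.npz');p,d=z['p'],z['d'];W=cloud('top',d)
print('table z',[W[v,u].round(4) for u,v in((230,310),(300,300),(440,260),(280,240))])
def rect(m,name):
    q=W[m];r=cv2.minAreaRect(q[:,:2].astype(np.float32));print(name,len(q),np.round(r[0],4),np.round(r[1],4),r[2].__round__(2) if hasattr(r[2],'__round__') else r[2],'z',np.percentile(q[:,2],[5,50,95]).round(4))
box=lambda a,b,c,e:(lambda m:(m.__setitem__((slice(b,e),slice(a,c)),True),m)[1])(np.zeros((480,640),bool))
g=box(325,225,435,290)
Z=W[...,2]
rect(g&(Z>.008)&(Z<.09),'guide all');rect(g&(Z>.052)&(Z<.09),'cheeks');rect(g&(Z>.03)&(Z<.05),'fence')
s=box(272,265,302,297)
rect(s&(Z>.02)&(Z<.045),'stand top');rect(s&(Z>.08),'gauge')
gray=p.max(2)
print(gray[265:297,272:302][8:24])
print(W[270:290,286][:,[0,1,2]].round(3).tolist()[::2])
rect(box(300,255,320,275)&(Z>.03),'red');rect(box(248,270,268,292)&(Z>.03),'yel')
a=cv2.resize(p[220:300,240:440],None,fx=4,fy=4,interpolation=cv2.INTER_CUBIC);cv2.imwrite('pics/crop1.png',a)
E
```

```text
table z [array([ 0.4219,  0.3713, -0.0034]), array([ 0.403 ,  0.1345, -0.0045]), array([ 0.4306, -0.368 ,  0.0041]), array([ 0.6253,  0.1584, -0.0012])]
guide all 3286 [ 0.4877 -0.1687] [0.3842 0.2293] 77.36 z [0.0093 0.0253 0.0657]
cheeks 1012 [ 0.4941 -0.1599] [0.0864 0.3004] 1.76 z [0.0539 0.0616 0.0684]
fence 500 [ 0.496  -0.1578] [0.092  0.2973] 1.82 z [0.0312 0.0428 0.0491]
stand top 266 [0.4625 0.1683] [0.0587 0.0637] 11.99 z [0.0265 0.0349 0.0413]
gauge 63 [0.2953 0.1457] [0.3519 0.0301] 7.77 z [0.084  0.1128 0.1206]
[[191 190 189 190 189 189 189 188 188 187 187 187 187 191 197 203 206 208
  205 205 200 183 185 185 184 185 186 187 187 186]
 [189 189 189 188 187 186 187 186 187 187 189 196 200 207 179 175 189 211
  206 205 203 175 186 186 187 187 187 188 188 189]
 [187 187 186 187 186 186 186 187 188 198 203 177 182 173 106  72 137 217
  208 205 204 188 187 188 189 188 190 190 189 190]
 [187 187 186 186 185 185 185 195 201 179 174 105 111  78  85  87 112 196
  211 206 205 205 179 190 190 190 190 190 189 190]
 [187 186 185 185 188 191 198 205 174 106  77  86  91  95  99  98  89
[... 1099 characters left out ...]
07 206 186 187 190 211 208 207
  205 205 205 206 208 210 210 185 155 198 192 191]
 [193 191 191 191 190 195 206 204 203 204 205 206 208 208 207 205 205 204
  205 207 210 209 189 191 172 123 124 201 193 192]
 [191 190 191 189 189 192 202 205 204 204 204 205 204 205 204 205 204 206
  209 209 188 172 130 128  92 105 124 177 196 194]]
[[0.514, 0.16, 0.002], [0.507, 0.161, 0.005], [0.493, 0.162, 0.032], [0.468, 0.162, 0.112], [0.461, 0.163, 0.117], [0.457, 0.165, 0.106], [0.457, 0.167, 0.074], [0.459, 0.169, 0.036], [0.452, 0.17, 0.036], [0.445, 0.171, 0.041]]
red 57 [0.4965 0.0775] [0.029  0.0147] 24.5 z [0.0735 0.1048 0.1121]
yel 67 [0.4803 0.2555] [0.0161 0.0293] 47.56 z [0.0456 0.1045 0.1105]
```

View pics/crop1.png

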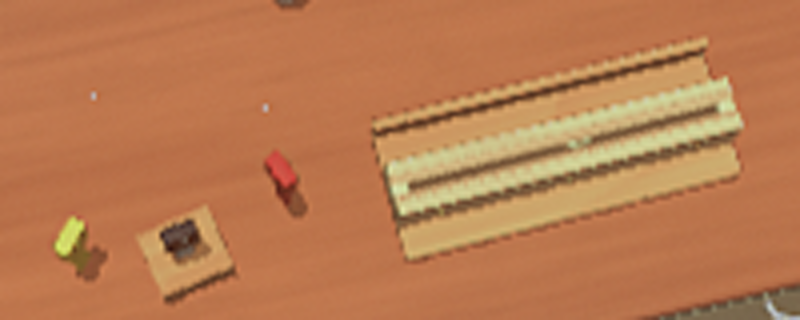

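```bash
cat >> h.py <<'E'
from scipy.spatial.transform import Rotation as R
from rig import readout,snapshot
def Rt(yaw):  # tool down, tool y at world yaw (deg)
    a=np.radians(yaw);y=np.array([np.cos(a),np.sin(a),0]);z=np.array([0,0,-1.]);return np.stack([np.cross(y,z),y,z],1)
def tgt(pos,yaw,s=None):
    s=s or readout.observe();C=R.from_quat(s['ee_rot']).as_matrix()
    print('turn',R.from_matrix(C.T@Rt(yaw)).as_rotvec().round(4),'shift',(C.T@(np.array(pos)-s['tcp_pos'])).round(4))
def wristrays(s,uv):
    c=camera_info('wrist');f=240/np.tan(np.radians(c['vfov']/2));uv=np.atleast_2d(uv).astype(float)
    q=uv-[c['cx'],c['cy']];r=np.linalg.norm(q,axis=1)+1e-9;t=r/f
    dc=np.stack([q[:,0]/r*np.sin(t),-q[:,1]/r*np.sin(t),-np.cos(t)],1)
    T=np.eye(4);T[:3,:3]=R.from_quat(s['ee_rot']).as_matrix();T[:3,3]=s['tcp_pos'];M=T@c['tool_from_camera']
    return M[:3,3],dc@M[:3,:3].T
def wpt(s,uv,z):
    o,d=wristrays(s,uv);return o+d*((z-o[2])/d[:,2])[:,None]
def wproj(s,P):
    c=camera_info('wrist');f=240/np.tan(np.radians(c['vfov']/2));P=np.atleast_2d(P)
    T=np.eye(4);T[:3,:3]=R.from_quat(s['ee_rot']).as_matrix();T[:3,3]=s['tcp_pos'];M=T@c['tool_from_camera']
    q=(P-M[:3,3])@M[:3,:3];x,y=q[:,0],-q[:,1];r=np.hypot(x,y)+1e-12;t=np.arctan2(r,-q[:,2])
    return np.stack([c['cx']+f*t*x/r,c['cy']+f*t*y/r],1)
def wpic(name):
    s=readout.observe();p,d=snapshot('wrist');cv2.imwrite(f'pics/{name}.png',p);np.savez(name+'.npz',p=p,d=d,**{k:s[k] for k in('tcp_pos','ee_rot')});return s,p,d
E
python3 - <<'E'
from h import *
tgt((0.4625,.168,.22),12)
E
```

```text
turn [-1.5000e-03  8.0000e-04  1.0165e+00] shift [-0.3785 -0.2601  0.011 ]
```

Emit:
apply_moves(motion=[[[0,0,0.15],[-0.0375,-0.026,0],-1],[[0,0,0.3],[-0.075,-0.052,0],-1],[[0,0,0.45],[-0.113,-0.078,0],-1],[[0,0,0.58],[-0.151,-0.104,0],-1],[[0,0,0.7],[-0.19,-0.13,0],-1]])

```text
clock: 0.6
tcp_pos: [0.3297, 0.3529, 0.231]
ee_rot: [0.501, 0.866, -0.0, -0.0]
contact_force: [1.3, 0.3, 0.0]
gripper_width: 0.999
gripper_force: 0.0
```

```bash
python3 -c "
from h import *
tgt((0.4625,.168,.22),12)"
```

```text
turn [-4.000e-04  2.000e-04  3.121e-01] shift [-0.2265  0.023   0.0111]
```

Emit:
apply_moves(motion=[[[0,0,0.08],[-0.045,0.005,0.002],-1],[[0,0,0.16],[-0.09,0.01,0.004],-1],[[0,0,0.24],[-0.14,0.015,0.007],-1],[[0,0,0.312],[-0.19,0.02,0.01],-1],[[0,0,0.312],[-0.2265,0.023,0.011],-1]])

```text
clock: 1.1
tcp_pos: [0.4638, 0.1678, 0.2198]
ee_rot: [0.629, 0.778, -0.0, -0.0]
contact_force: [0.9, 0.6, -0.9]
gripper_width: 1.004
gripper_force: 0.0
```

```bash
python3 -c "
from h import *
s,p,d=wpic('w1');print(s['clock'],s['tcp_pos'],s['contact_force'])"
```

```text
1.1 [0.46376585 0.16776545 0.21976014] [ 0.87663988  0.57321458 -0.91032284]
```

View pics/w1.png

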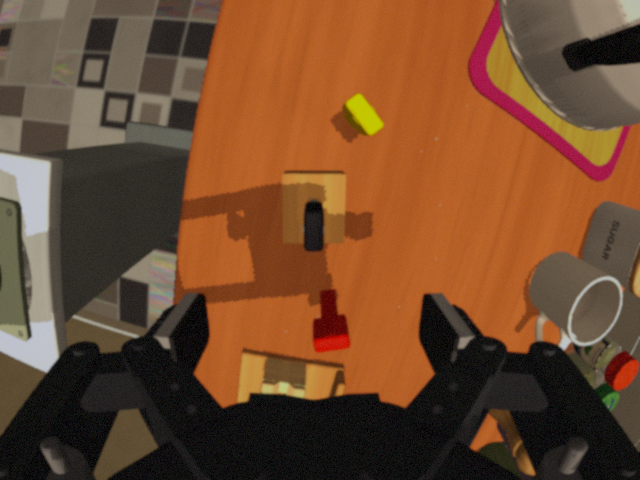

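The wrist view shows the stand at about columns 283–346, rows 172–245, and the black handle at about (314,225). The red look-alike is at (330,325) and the yellow one at (364,115).

```bash
cat >> h.py <<'E'
def wcloud(s,d):
    v,u=np.mgrid[:480,:640];o,r=wristrays(s,np.stack([u.ravel(),v.ravel()],1))
    c=camera_info('wrist');ax=R.from_quat(s['ee_rot']).as_matrix()@(-c['tool_from_camera'][:3,2])
    return (o+r*(d.ravel()/(r@ax))[:,None]).reshape(480,640,3)
def rect(q,n):
    r=cv2.minAreaRect((q[:,:2]*1000).astype(np.float32));print(n,len(q),np.round(r[0],1),np.round(r[1],1),round(r[2],2),'z',np.percentile(q[:,2],[5,50,95]).round(4))
E
python3 - <<'E'
from h import *
z=np.load('w1.npz');W=wcloud(z,z['d']);p=z['p'];Z=W[...,2]
m=np.zeros(Z.shape,bool);m[160:280,260:380]=1
for lo,hi in((.105,.125),(.108,.120),(.06,.125)):rect(W[m&(Z>lo)&(Z<hi)],'handle')
st=m&(Z>.026)&(Z<.042);rect(W[st],'stand')
v,u=np.nonzero(st);rect(wpt(z,np.stack([u,v],1),.034),'stand ray')
k=m&(Z>.105)&(Z<.125);v,u=np.nonzero(k);print(u.min(),u.max(),v.min(),v.max());rect(wpt(z,np.stack([u,v],1),.114),'top ray')
print(W[260,220],W[140,260],W[150,420])
print(wproj(z,[[.4638,.1678,.114]]))
# guide, far
g=np.zeros(Z.shape,bool);g[340:405,230:350]=1
E
```

```text
handle 851 [464.2 169.6] [14.1 29.9] 12.17 z [0.1108 0.1143 0.1156]
handle 834 [464.2 169.6] [14.1 29.9] 12.07 z [0.1118 0.1143 0.1156]
handle 979 [464.1 169.8] [14.1 30.2] 12.17 z [0.0883 0.1141 0.1155]
stand 3530 [464.8 169.6] [56.3 64.9] 11.81 z [0.0334 0.0346 0.0358]
stand ray 3530 [464.7 170. ] [56.2 65.6] 11.84 z [0.034 0.034 0.034]
303 323 208 251
top ray 851 [464.  170.6] [13.9 30.8] 12.14 z [0.114 0.114 0.114]
[0.38092213 0.08889895 0.00092199] [0.40085457 0.21897166 0.00136227] [ 5.56781102e-01  2.44208430e-01 -2.58024765e-05]
[[311.86215872 233.53967534]]
```

```bash
python3 -c "
from h import *
tgt((0.4642,.1697,.075),12)"
```

```text
turn [0.001  0.0045 0.0007] shift [ 0.0064 -0.0013  0.1446]
```

```bash
python3 -c "
from h import *
s=readout.observe();print(s['clock'],s['tcp_pos'],s['dq'],R.from_quat(s['ee_rot']).as_matrix())
tgt((0.4642,.1697,.075),12)"
```

```text
1.15 [0.46648781 0.16431842 0.21965658] [ 0.08397471 -0.01293597  0.01582107  0.06228191  0.01297131  0.1285532 ] [[-0.20859699  0.97799972  0.00196227]
 [ 0.97799132  0.20860359 -0.00418531]
 [-0.00450257  0.00104604 -0.99998932]]
turn [0.001  0.0045 0.0007] shift [ 0.0064 -0.0013  0.1446]
```

Emit:
apply_moves(motion=[[[0,0,0],[0,0,0],-1],[[0,0,0],[0,0,0.0],-1],[[0,0,0],[0,0,0.0],-1]])

```text
clock: 1.45
tcp_pos: [0.4621, 0.1712, 0.2202]
ee_rot: [0.627, 0.779, -0.0, -0.0]
contact_force: [0.1, 0.8, -0.4]
gripper_width: 1.002
gripper_force: 0.0
```

Run:
```python
from h import *
z,p,d=wpic('w2');print(z['dq'].round(3));W=wcloud(z,d);Z=W[...,2]
m=np.zeros(Z.shape,bool);m[160:280,260:380]=1
rect(W[m&(Z>.105)&(Z<.125)],'handle')
rect(W[m&(Z>.026)&(Z<.042)],'stand')
tgt((0.4642,.1697,.075),12,z)
```

```text
[ 0.008 -0.003 -0.001 -0.001  0.    -0.003]
handle 832 [463.9 170. ] [14.2 29.8] 12.29 z [0.1098 0.1143 0.1156]
stand 3520 [464.7 169.5] [56.2 64. ] 11.88 z [0.0333 0.0346 0.0358]
turn [-0.0004 -0.0004  0.006 ] shift [-0.0019  0.0018  0.1452]
```

Emit:
apply_moves(motion=[[[0,0,0.003],[-0.001,0.002,0.04],-1],[[0,0,0.003],[-0.001,0.002,0.08],-1],[[0,0,0.003],[-0.001,0.002,0.115],-1],[[0,0,0.003],[-0.001,0.002,0.135],-1],[[0,0,0.003],[-0.001,0.002,0.145],-1]], newtons=50)

```text
clock: 2.0
tcp_pos: [0.4634, 0.1703, 0.0735]
ee_rot: [0.628, 0.778, -0.001, -0.001]
contact_force: [-0.1, 1.2, 0.9]
gripper_width: 1.002
gripper_force: 0.0
```

Emit:
apply_moves(motion=[[[0,0,0],[0,0,0],-1],[[0,0,0],[0,0,0],0],[[0,0,0],[0,0,0],0.5],[[0,0,0],[0,0,0],1],[[0,0,0],[0,0,0],1]])

```text
clock: 2.5
tcp_pos: [0.4655, 0.1698, 0.0761]
ee_rot: [0.629, 0.778, 0.001, 0.0]
contact_force: [-1.1, 0.8, -0.3]
gripper_width: 0.333
gripper_force: 0.0
```

Emit:
apply_moves(motion=[[[0,0,0],[0,0,0],1],[[0,0,0],[0,0,0],1],[[0,0,0],[0,0,0],1],[[0,0,0],[0,0,0],1],[[0,0,0],[0,0,0],1]])

```text
clock: 3.0
tcp_pos: [0.4649, 0.1697, 0.0758]
ee_rot: [0.629, 0.778, 0.0, -0.0]
contact_force: [-1.4, -0.6, 6.1]
gripper_width: 0.158
gripper_force: 50.6
```

Emit:
apply_moves(motion=[[[0,0,0],[0,0,-0.01],1],[[0,0,0],[0,0,-0.03],1],[[0,0,0],[0,0,-0.07],1],[[0,0,0],[0,0,-0.12],1],[[0,0,0],[0,0,-0.17],1]])

```text
clock: 3.5
tcp_pos: [0.4646, 0.1695, 0.2472]
ee_rot: [0.629, 0.778, -0.0, -0.0]
contact_force: [0.8, -0.1, -0.5]
gripper_width: 0.152
gripper_force: 49.7
```

```bash
python3 -c "
from h import *
s=readout.observe();print(s['contact_force'],s['moment'],s['gripper_width'],s['tcp_pos'])
tgt((0.49,-.12,.25),1.8)"
```

```text
[ 0.78994485 -0.13145538 -0.51317124] [-0.00590285 -0.04241117  0.03870182] 0.15204322728225017 [0.46462836 0.16953486 0.24722776]
turn [-2.000e-04  1.000e-04  1.796e-01] shift [-0.2884 -0.0358 -0.0027]
```

Emit:
apply_moves(motion=[[[0,0,0.04],[-0.04,-0.005,0],1],[[0,0,0.08],[-0.085,-0.01,0],1],[[0,0,0.12],[-0.13,-0.016,0],1],[[0,0,0.16],[-0.175,-0.022,0],1],[[0,0,0.18],[-0.22,-0.028,0],1]])

```text
clock: 4.0
tcp_pos: [0.4836, -0.053, 0.2458]
ee_rot: [0.696, 0.718, 0.0, 0.0]
contact_force: [1.3, 0.5, 0.3]
gripper_width: 0.16
gripper_force: 49.8
```

Emit:
apply_moves(motion=[[[0,0,0],[-0.04,-0.005,0],1],[[0,0,0],[-0.068,0,0],1],[[0,0,0],[-0.068,0,0],1],[[0,0,0],[-0.068,0,0],1],[[0,0,0],[-0.068,0,0],1]])

```text
clock: 4.5
tcp_pos: [0.4857, -0.1184, 0.2454]
ee_rot: [0.696, 0.718, 0.0, -0.0]
contact_force: [-0.2, -0.4, -0.4]
gripper_width: 0.159
gripper_force: 49.7
```

```bash
python3 -c "
from h import *
s,p,d=wpic('w3');print(s['tcp_pos'],s['dq'].round(3),s['contact_force'],s['moment'])
tgt((0.49,-.12,.25),1.8,s)"
```

```text
[ 0.48565544 -0.11843293  0.24537071] [ 0.011 -0.001  0.004 -0.004 -0.002 -0.002] [-0.20863009 -0.3984621  -0.39067171] [ 0.04895376  0.00497617 -0.03135529]
turn [-0.0001 -0.0005  0.0003] shift [-0.0017  0.0043 -0.0046]
```

View pics/w3.png

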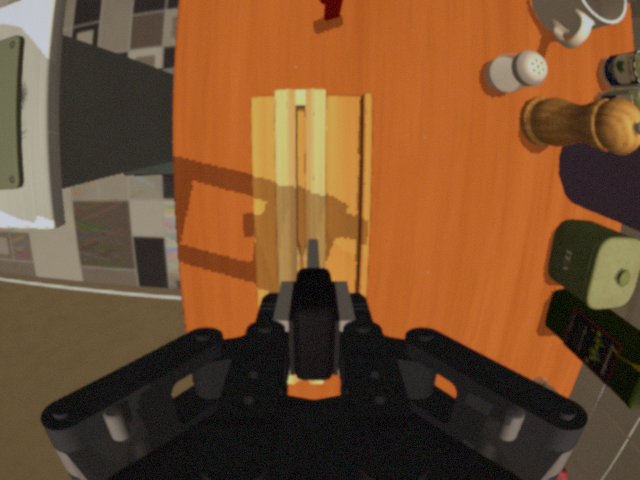

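The guide is seen from above. The cheek tops run at columns 275–326 from row 90 down, the slot is dark around column 300, and the blade tip is at about (313,242).

Run:
```python
from h import *
z=np.load('w3.npz');d=z['d'];W=wcloud(z,d);Z=W[...,2];p=z['p']
m=np.zeros(Z.shape,bool);m[80:235,240:380]=1
t=m&(Z>.058)&(Z<.068);rect(W[t],'cheeks')
rect(W[m&(Z>.039)&(Z<.05)],'fence');rect(W[m&(Z>.004)&(Z<.03)],'base')
for r in range(85,235,6):
    k=np.nonzero(t[r])[0]
    if len(k)<5: continue
    g=np.diff(k);i=g.argmax();a,b=k[i],k[i+1]
    P=W[r];print(r,'L',P[k[0]].round(4),'in',P[a].round(4),P[b].round(4),'R',P[k[-1]].round(4),'mid',((P[a]+P[b])/2).round(4)[:2],'row rays',((wpt(z,[[k[0],r],[k[-1],r]],.062)).mean(0)).round(4)[:2])
# end region of slot row range
print(W[86:112,300].round(4)[:, :].tolist())
# blade
b=np.zeros(Z.shape,bool);b[225:300,300:330]=1
C=R.from_quat(z['ee_rot']).as_matrix();T=(W-z['tcp_pos'])@C
bm=b&(Z>.1)
for r in range(232,300,6):
    k=np.nonzero(bm[r])[0]
    if len(k):print(r,k[0],k[-1],T[r,k[0]].round(4),T[r,k[-1]].round(4))
```

```text
cheeks 5018 [473.8 -75.1] [ 45.6 131.4] 2.15 z [0.0591 0.0622 0.0636]
fence 1497 [504.7 -77. ] [ 71.7 135.8] 2.04 z [0.0414 0.0441 0.0458]
base 9267 [476.8 -81.1] [110.6 144.4] 1.74 z [0.0132 0.0146 0.0163]
91 L [ 0.4503 -0.0123  0.0622] in [ 0.464  -0.0119  0.0601] [ 0.4788 -0.0115  0.0595] R [ 0.4935 -0.0113  0.0626] mid [ 0.4714 -0.0117] row rays [ 0.4719 -0.0117]
97 L [ 0.4504 -0.0176  0.062 ] in [ 0.4642 -0.0172  0.0594] [ 0.4798 -0.0167  0.0585] R [ 0.4936 -0.0168  0.0637] mid [ 0.472  -0.0169] row rays [ 0.4721 -0.0171]
103 L [ 0.4496 -0.0229  0.0614] in [ 0.4652 -0.0225  0.0597] [ 0.4791 -0.0221  0.0584] R [ 0.4938 -0.0219  0.0622] mid [ 0.4722 -0.0223] row rays [ 0.4718 -0.0224]
109 L [ 0.4498 -0.0282  0.0615] in [ 0.4662 -0.0278  0.0584] [ 0.4802 -0.0274  0.058 ] R [ 0.494  -0.0273  0.063 ] mid [ 0.4732 -0.0276] row rays [ 0.4719 -0.0277]
115 L [ 0.45   -0.0335  0.0618] in [ 0.4646 -0.0332  0.0585] [ 0.4803 -0.0328  0.0581] R [ 0.4942 -0.0325  0.0623] mid [ 0.4725 -0.033 ] row rays [ 0.4721 -0.033 ]
121 L [ 0.4509 -0.0388  0.0614] in [ 0.4639 -0.0386  0.0595] [ 0.4805 -0.03
[... 3714 characters left out ...]
6, 0.0137]]
238 310 315 [ 0.0081 -0.0007  0.0672] [0.0085 0.0022 0.066 ]
244 307 318 [ 0.0071 -0.0023  0.0582] [0.008  0.0039 0.0553]
250 307 318 [ 0.0073 -0.0021  0.0466] [0.0076 0.0038 0.0456]
256 307 318 [ 0.0078 -0.0019  0.0351] [0.0083 0.0036 0.0335]
262 307 319 [ 0.0082 -0.0017  0.025 ] [0.0078 0.004  0.026 ]
268 303 323 [ 0.0152 -0.0029 -0.0019] [ 0.0153  0.0052 -0.0022]
274 300 329 [ 0.0152 -0.0039 -0.0087] [ 0.0145  0.0075 -0.0068]
280 300 329 [ 0.0145 -0.0037 -0.013 ] [ 0.0147  0.0072 -0.0134]
286 300 329 [ 0.0152 -0.0035 -0.0204] [ 0.0145  0.007  -0.0188]
292 300 329 [ 0.0151 -0.0033 -0.0255] [ 0.0154  0.0067 -0.0261]
298 300 329 [ 0.0153 -0.0031 -0.0307] [ 0.0149  0.0066 -0.03  ]
```

```bash
python3 -c "
from h import *
tgt((.4719,-.0465,.15),1.8)"
```

```text
turn [-0.0001 -0.0004  0.0009] shift [ 0.0721 -0.0115  0.0954]
```

Emit:
apply_moves(motion=[[[0,0,0],[0.03,-0.006,0.02],1],[[0,0,0],[0.06,-0.01,0.05],1],[[0,0,0],[0.072,-0.0115,0.08],1],[[0,0,0],[0.072,-0.0115,0.095],1],[[0,0,0],[0.072,-0.0115,0.095],1]])

```text
clock: 5.05
tcp_pos: [0.4703, -0.046, 0.1485]
ee_rot: [0.695, 0.719, -0.001, -0.002]
contact_force: [-0.2, -0.4, -1.2]
gripper_width: 0.162
gripper_force: 49.8
```

Emit:
apply_moves(motion=[[[0,0,0],[0,0,0],1],[[0,0,0],[0,0,0],1],[[0,0,0],[0,0,0],1]])

```text
clock: 5.35
tcp_pos: [0.4729, -0.0478, 0.1514]
ee_rot: [0.696, 0.718, 0.001, 0.001]
contact_force: [-0.4, -0.1, -0.4]
gripper_width: 0.16
gripper_force: 49.8
```

Run:
```python
from h import *
z,p,d=wpic('w4');print(z['tcp_pos'],z['dq'].round(3),z['contact_force'],z['moment'])
tgt((.4719,-.0465,.095),1.8,z)
W=wcloud(z,d);Z=W[...,2];T=(W-z['tcp_pos'])@R.from_quat(z['ee_rot']).as_matrix()
bm=(Z>.08)&(Z<.13);bm[:, :280]=0;bm[:,345:]=0
for r in range(200,300,6):
    k=np.nonzero(bm[r])[0]
    if len(k):print('blade',r,k[0],k[-1],W[r,k[0]].round(4),W[r,k[-1]].round(4))
for r in range(130,260,8):
    t=(Z[r]>.057)&(Z[r]<.068);t[:200]=0;t[420:]=0;k=np.nonzero(t)[0]
    if len(k)>5:
        i=np.diff(k).argmax();print('slot',r,((W[r,k[i]]+W[r,k[i+1]])/2).round(4),((W[r,k[0]]+W[r,k[-1]])/2).round(4),np.diff(k).max())
```

```text
[ 0.47290694 -0.04780498  0.15144997] [-0.002  0.001  0.007  0.001 -0.001  0.001] [-0.4406196  -0.05612837 -0.3789577 ] [-0.0259798   0.05396686 -0.01298216]
turn [ 0.0025  0.0003 -0.0006] shift [ 0.0014 -0.0011  0.0564]
blade 242 307 318 [ 0.4705 -0.0407  0.0894] [ 0.4768 -0.0401  0.0907]
blade 248 307 318 [ 0.4706 -0.0401  0.1028] [ 0.4765 -0.0394  0.1046]
blade 254 307 318 [ 0.4708 -0.04    0.1133] [ 0.4764 -0.0395  0.1142]
blade 260 307 319 [ 0.4709 -0.0399  0.123 ] [ 0.4768 -0.0401  0.122 ]
slot 186 [ 0.4715 -0.0127  0.0573] [ 0.4718 -0.0119  0.0623] 19
slot 194 [ 0.472  -0.0179  0.0573] [ 0.4718 -0.0172  0.0613] 20
slot 202 [ 0.4724 -0.0229  0.0587] [ 0.4721 -0.0225  0.0606] 21
slot 210 [ 0.4723 -0.0284  0.0575] [ 0.4723 -0.0276  0.0613] 20
slot 218 [ 0.4728 -0.0338  0.0572] [ 0.4724 -0.0329  0.0611] 19
slot 226 [ 0.4732 -0.0391  0.0577] [ 0.4725 -0.0381  0.0616] 20
slot 234 [ 0.4727 -0.0446  0.0575] [ 0.4726 -0.0434  0.0621] 20
slot 242 [ 0.4735 -0.0499  0.0582] [ 0.473  -0.0489  0.0617] 20
slot 250 [ 0.4734 -0.0556  0.0578] [ 0.473  -0.0546  0.061 ] 19
slot 258 [ 0.4739 -0.0615  0.0571] [ 0.4736 -0.0603  0.0608] 18
```

View pics/w4.png

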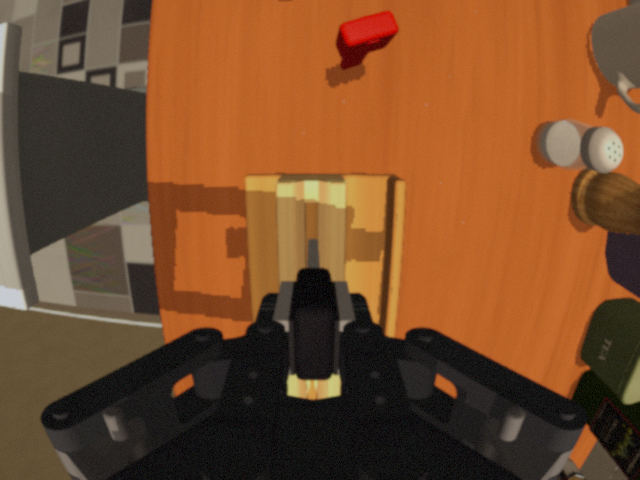

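The blade tip at (313,242) is over the slot near its +y end, about 0.8 mm off centre, so I correct that and lower.

Emit:
apply_moves(motion=[[[0,0,0],[0.001,-0.0008,0],1],[[0,0,0],[0.001,-0.0008,0.006],1],[[0,0,0],[0.001,-0.0008,0.012],1],[[0,0,0],[0.001,-0.0008,0.018],1],[[0,0,0],[0.001,-0.0008,0.024],1]])

```text
clock: 5.9
tcp_pos: [0.4711, -0.0467, 0.1255]
ee_rot: [0.696, 0.718, -0.0, -0.0]
contact_force: [-0.2, -0.4, -0.8]
gripper_width: 0.154
gripper_force: 49.8
```

Emit:
apply_moves(motion=[[[0,0,0],[0,0,0.004],1],[[0,0,0],[0,0,0.008],1],[[0,0,0],[0,0,0.012],1],[[0,0,0],[0,0,0.012],1]])

```text
clock: 6.3
tcp_pos: [0.4709, -0.0466, 0.1137]
ee_rot: [0.696, 0.718, -0.0, -0.0]
contact_force: [-0.2, 0.2, -0.6]
gripper_width: 0.157
gripper_force: 49.8
```

Emit:
apply_moves(motion=[[[0,0,0],[0,0.0007,0.003],1],[[0,0,0],[0,0.0007,0.008],1],[[0,0,0],[0,0.0007,0.013],1],[[0,0,0],[0,0.0007,0.018],1],[[0,0,0],[0,0.0007,0.018],1]])

```text
clock: 6.8
tcp_pos: [0.4714, -0.0465, 0.0954]
ee_rot: [0.696, 0.718, -0.001, -0.001]
contact_force: [-1.0, 0.2, -0.6]
gripper_width: 0.16
gripper_force: 49.8
```

Emit:
apply_moves(motion=[[[0,0,0],[0,0,0],1],[[0,0,0],[0,0,0],1],[[0,0,0],[0,0,0],1]])

```text
clock: 7.1
tcp_pos: [0.4721, -0.0466, 0.0965]
ee_rot: [0.696, 0.718, 0.0, 0.0]
contact_force: [-1.0, 0.8, -0.8]
gripper_width: 0.159
gripper_force: 49.8
```

```bash
python3 -c "
from h import *
s=readout.observe();print(s['tcp_pos'],s['contact_force'],s['moment'],s['dq'].round(3));tgt((.473,-.1,.095),1.8)"
```

```text
[ 0.47213893 -0.04664235  0.09648311] [-1.02024339  0.83592701 -0.75118949] [ 0.01188686 -0.0379459  -0.05013009] [ 0.001 -0.001  0.     0.001  0.001 -0.   ]
turn [ 0.0005 -0.     -0.0005] shift [-0.0534 -0.0008  0.0015]
```

Emit:
apply_moves(motion=[[[0,0,0],[-0.003,0,0],1],[[0,0,0],[-0.006,0,0],1],[[0,0,0],[-0.009,0,0],1],[[0,0,0],[-0.012,0,0],1],[[0,0,0],[-0.015,0,0],1]])

```text
clock: 7.6
tcp_pos: [0.4724, -0.062, 0.0963]
ee_rot: [0.696, 0.718, 0.0, -0.0]
contact_force: [0.1, -1.1, -0.4]
gripper_width: 0.158
gripper_force: 49.8
```

Emit:
apply_moves(motion=[[[0,0,0],[-0.003,0,0],1],[[0,0,0],[-0.006,0,0],1],[[0,0,0],[-0.009,0,0],1],[[0,0,0],[-0.012,0,0],1]])

```text
clock: 8.0
tcp_pos: [0.4728, -0.0739, 0.0963]
ee_rot: [0.696, 0.718, 0.0, -0.0]
contact_force: [-1.0, -0.6, -1.9]
gripper_width: 0.154
gripper_force: 49.8
```

Emit:
apply_moves(motion=[[[0,0,0],[-0.003,0,0],1],[[0,0,0],[-0.006,0,0],1],[[0,0,0],[-0.009,0,0],1],[[0,0,0],[-0.012,0,0],1]])

```text
clock: 8.4
tcp_pos: [0.4732, -0.0859, 0.0963]
ee_rot: [0.696, 0.718, 0.0, 0.0]
contact_force: [-0.3, 0.0, -0.5]
gripper_width: 0.155
gripper_force: 49.8
```

Emit:
apply_moves(motion=[[[0,0,0],[-0.003,0,0],1],[[0,0,0],[-0.006,0,0],1],[[0,0,0],[-0.009,0,0],1],[[0,0,0],[-0.012,0,0],1]])

```text
clock: 8.8
tcp_pos: [0.4735, -0.0978, 0.0963]
ee_rot: [0.696, 0.718, 0.0, -0.0]
contact_force: [0.2, -0.4, -0.6]
gripper_width: 0.159
gripper_force: 49.8
```

Emit:
apply_moves(motion=[[[0,0,0],[-0.003,0,0],1],[[0,0,0],[-0.006,0,0],1],[[0,0,0],[-0.009,0,0],1],[[0,0,0],[-0.012,0,0],1]])

```text
clock: 9.2
tcp_pos: [0.4739, -0.1098, 0.0963]
ee_rot: [0.696, 0.718, 0.0, -0.0]
contact_force: [-0.2, -0.7, -1.0]
gripper_width: 0.158
gripper_force: 49.8
```

Emit:
apply_moves(motion=[[[0,0,0],[-0.003,0,0],1],[[0,0,0],[-0.006,0,0],1],[[0,0,0],[-0.009,0,0],1],[[0,0,0],[-0.012,0,0],1]])

```text
clock: 9.6
tcp_pos: [0.4743, -0.1218, 0.0963]
ee_rot: [0.696, 0.718, 0.0, -0.0]
contact_force: [0.2, 0.7, -0.8]
gripper_width: 0.159
gripper_force: 49.8
```

Emit:
apply_moves(motion=[[[0,0,0],[-0.003,0,0],1],[[0,0,0],[-0.006,0,0],1],[[0,0,0],[-0.009,0,0],1],[[0,0,0],[-0.012,0,0],1]])

```text
clock: 10.0
tcp_pos: [0.4747, -0.1338, 0.0963]
ee_rot: [0.696, 0.718, 0.0, -0.0]
contact_force: [-0.6, 0.3, -0.2]
gripper_width: 0.157
gripper_force: 49.8
```

Emit:
apply_moves(motion=[[[0,0,0],[-0.003,0,0],1],[[0,0,0],[-0.006,0,0],1],[[0,0,0],[-0.009,0,0],1],[[0,0,0],[-0.012,0,0],1]])

```text
clock: 10.4
tcp_pos: [0.475, -0.1458, 0.0963]
ee_rot: [0.696, 0.718, 0.0, -0.0]
contact_force: [-0.0, 1.1, -0.6]
gripper_width: 0.157
gripper_force: 49.8
```

Emit:
apply_moves(motion=[[[0,0,0],[-0.003,0,0],1],[[0,0,0],[-0.006,0,0],1],[[0,0,0],[-0.009,0,0],1],[[0,0,0],[-0.012,0,0],1]])

```text
clock: 10.8
tcp_pos: [0.475, -0.1564, 0.0961]
ee_rot: [0.697, 0.717, 0.001, -0.002]
contact_force: [0.8, 6.2, 0.6]
gripper_width: 0.159
gripper_force: 50.0
```

Drag begins (6.2 N at y = -0.156), so I go on in finer steps.

Emit:
apply_moves(motion=[[[0,0,0],[-0.002,0,0],1],[[0,0,0],[-0.004,0,0],1]])

```text
clock: 11.0
tcp_pos: [0.4749, -0.1598, 0.096]
ee_rot: [0.697, 0.717, 0.001, -0.002]
contact_force: [0.6, 6.7, 1.2]
gripper_width: 0.158
gripper_force: 50.2
```

Emit:
apply_moves(motion=[[[0,0,0],[-0.002,0,0],1],[[0,0,0],[-0.004,0,0],1]])

```text
clock: 11.2
tcp_pos: [0.4752, -0.1649, 0.0961]
ee_rot: [0.696, 0.718, 0.0, -0.001]
contact_force: [0.4, 4.1, -0.3]
gripper_width: 0.158
gripper_force: 49.9
```

Emit:
apply_moves(motion=[[[0,0,0],[-0.002,0,0],1],[[0,0,0],[-0.004,0,0],1]])

```text
clock: 11.4
tcp_pos: [0.4755, -0.1694, 0.0961]
ee_rot: [0.696, 0.718, 0.0, -0.001]
contact_force: [-1.3, 4.1, -0.4]
gripper_width: 0.155
gripper_force: 49.9
```

Emit:
apply_moves(motion=[[[0,0,0],[-0.002,0,0],1],[[0,0,0],[-0.004,0,0],1],[[0,0,0],[-0.006,0,0],1],[[0,0,0],[-0.008,0,0],1]])

```text
clock: 11.8
tcp_pos: [0.4759, -0.1777, 0.0962]
ee_rot: [0.696, 0.718, -0.0, -0.0]
contact_force: [-0.5, 4.8, -1.1]
gripper_width: 0.155
gripper_force: 49.9
```

Emit:
apply_moves(motion=[[[0,0,0],[-0.002,0,0],1],[[0,0,0],[-0.004,0,0],1]])

```text
clock: 12.0
tcp_pos: [0.476, -0.1817, 0.0962]
ee_rot: [0.696, 0.718, -0.0, -0.0]
contact_force: [-0.6, 4.5, -0.9]
gripper_width: 0.16
gripper_force: 49.9
```

Emit:
apply_moves(motion=[[[0,0,0],[-0.001,0,0],1],[[0,0,0],[-0.002,0,0],1]])

```text
clock: 12.2
tcp_pos: [0.4761, -0.1836, 0.0962]
ee_rot: [0.696, 0.718, 0.0, -0.0]
contact_force: [-1.1, 3.7, -1.1]
gripper_width: 0.159
gripper_force: 49.8
```

Emit:
apply_moves(motion=[[[0,0,0],[-0.001,0,0],1],[[0,0,0],[-0.002,0,0],1]])

```text
clock: 12.4
tcp_pos: [0.4762, -0.1855, 0.0962]
ee_rot: [0.696, 0.718, 0.0, -0.0]
contact_force: [-0.3, 4.7, -1.0]
gripper_width: 0.157
gripper_force: 49.8
```

Emit:
apply_moves(motion=[[[0,0,0],[-0.001,0,0],1],[[0,0,0],[-0.002,0,0],1]])

```text
clock: 12.6
tcp_pos: [0.4763, -0.1875, 0.0962]
ee_rot: [0.696, 0.718, 0.0, -0.0]
contact_force: [-1.0, 4.4, -1.2]
gripper_width: 0.157
gripper_force: 49.8
```

Emit:
apply_moves(motion=[[[0,0,0],[-0.001,0,0],1],[[0,0,0],[-0.002,0,0],1]])

```text
clock: 12.8
tcp_pos: [0.4763, -0.1904, 0.0964]
ee_rot: [0.696, 0.718, -0.001, 0.0]
contact_force: [-2.6, 0.6, -0.8]
gripper_width: 0.157
gripper_force: 49.8
```

Emit:
apply_moves(motion=[[[0,0,0],[-0.001,0,0],1],[[0,0,0],[-0.002,0,0],1]])

```text
clock: 13.0
tcp_pos: [0.4764, -0.1922, 0.0964]
ee_rot: [0.696, 0.718, -0.0, 0.0]
contact_force: [-1.7, -0.3, -0.0]
gripper_width: 0.158
gripper_force: 49.8
```

Emit:
apply_moves(motion=[[[0,0,0],[-0.001,0,0],1],[[0,0,0],[-0.002,0,0],1]])

```text
clock: 13.2
tcp_pos: [0.4768, -0.194, 0.0964]
ee_rot: [0.696, 0.718, 0.0, 0.001]
contact_force: [-2.1, 0.8, -1.3]
gripper_width: 0.159
gripper_force: 49.9
```

Emit:
apply_moves(motion=[[[0,0,0],[-0.001,0,0],1],[[0,0,0],[-0.002,0,0],1]])

```text
clock: 13.4
tcp_pos: [0.4772, -0.1959, 0.0965]
ee_rot: [0.696, 0.718, 0.0, 0.001]
contact_force: [-0.1, -0.8, -0.4]
gripper_width: 0.161
gripper_force: 49.9
```

Emit:
apply_moves(motion=[[[0,0,0],[0.004,0,0],1],[[0,0,0],[0.008,0,0],1],[[0,0,0],[0.012,0,0],1],[[0,0,0],[0.016,0,0],1],[[0,0,0],[0.0205,0,0],1]])

```text
clock: 13.9
tcp_pos: [0.4763, -0.1753, 0.0966]
ee_rot: [0.696, 0.718, -0.0, 0.001]
contact_force: [-1.6, -3.6, -0.1]
gripper_width: 0.16
gripper_force: 50.0
```

Emit:
apply_moves(motion=[[[0,0,0],[0.001,0,0],1],[[0,0,0],[0.0015,0,0],1],[[0,0,0],[0.001,0,0],1],[[0,0,0],[0.001,0,0],1]])

```text
clock: 14.3
tcp_pos: [0.4761, -0.1739, 0.0964]
ee_rot: [0.696, 0.718, 0.0, -0.0]
contact_force: [-0.4, -1.6, 2.2]
gripper_width: 0.157
gripper_force: 50.3
```

```bash
python3 -c "
from h import *
s,p,d=wpic('w5');print(s['tcp_pos'],s['contact_force'],s['moment'],s['gripper_width']);tgt((.4755,-.1745,.096),1.8)"
```

```text
[ 0.47606005 -0.17385972  0.09643272] [-0.35453769 -1.61903125  2.20124597] [-0.52870743  0.15873003  0.02417443] 0.15713413390253514
turn [ 0.0004 -0.0006 -0.0009] shift [-0.0006 -0.0006  0.0004]
```

Emit:
apply_moves(motion=[[[0,0,0],[0,0,0],1],[[0,0,0],[0,0,0],1]], newtons=20)

```text
clock: 14.55
tcp_pos: [0.476, -0.1739, 0.0964]
ee_rot: [0.696, 0.718, 0.0, -0.0]
contact_force: [-0.3, -0.7, 2.0]
gripper_width: 0.159
gripper_force: 50.4
```

Emit:
apply_moves(motion=[[[0,0,0],[0,0,0],0.68],[[0,0,0],[0,0,0],0.6],[[0,0,0],[0,0,0],0.5],[[0,0,0],[0,0,0],0.4],[[0,0,0],[0,0,0],0.2]])

```text
clock: 15.05
tcp_pos: [0.4759, -0.1739, 0.0961]
ee_rot: [0.696, 0.718, 0.0, -0.0]
contact_force: [0.1, 0.1, 0.0]
gripper_width: 0.398
gripper_force: 0.0
```

Emit:
apply_moves(motion=[[[0,0,0],[0,0,0],0],[[0,0,0],[0,0,0],-0.2],[[0,0,0],[0,0,0],-0.4],[[0,0,0],[0,0,0],-0.4],[[0,0,0],[0,0,0],-0.4]])

```text
clock: 15.55
tcp_pos: [0.4759, -0.1741, 0.0963]
ee_rot: [0.696, 0.718, 0.0, -0.0]
contact_force: [-0.2, 0.4, -0.6]
gripper_width: 0.702
gripper_force: 0.0
```

Run:
```python
from h import *
s,p,d=wpic('w6');print(s['tcp_pos'],s['contact_force'],s['moment'],s['gripper_width'],s['gripper_force'])
W=wcloud(s,d);Z=W[...,2]
m=(Z>.07)&(Z<.16)&(np.abs(W[...,0]-.476)<.012)&(np.abs(W[...,1]+.1745)<.022)
rect(W[m],'gauge');rect(W[m&(Z>W[m][:,2].max()-.008)],'top')
```

```text
[ 0.47591601 -0.17405849  0.09628836] [-0.18309039  0.41065114 -0.64453692] [-0.01924515  0.05622876 -0.03728816] 0.7015368452704653 0.0
gauge 4550 [ 476.8 -172.5] [15.1 30. ] 1.48 z [0.1036 0.1343 0.1358]
top 3310 [ 476.7 -172.6] [15.1 29.9] 2.42 z [0.1313 0.1348 0.1358]
```

View pics/w6.png

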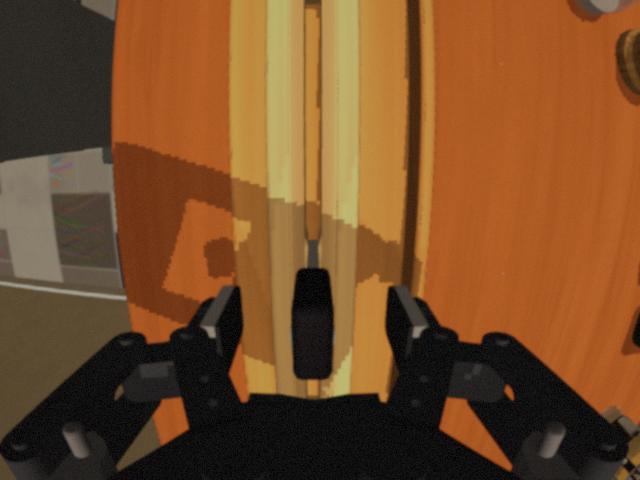

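The gauge hangs upright at (313,320), midway between the open fingers. Its top is at z = 0.134, so the lower end is about 14 mm above the slot floor. I withdraw straight up.

Emit:
apply_moves(motion=[[[0,0,0],[0,0,-0.01],-0.4],[[0,0,0],[0,0,-0.03],-0.4],[[0,0,0],[0,0,-0.06],-0.4],[[0,0,0],[0,0,-0.1],-0.4],[[0,0,0],[0,0,-0.13],-0.4]])

```text
clock: 16.1
tcp_pos: [0.4763, -0.1743, 0.2293]
ee_rot: [0.696, 0.718, 0.001, 0.001]
contact_force: [1.0, -0.3, -0.6]
gripper_width: 0.699
gripper_force: 0.0
```

Emit:
apply_moves(motion=[[[0,0,0],[0,0,0],-0.4],[[0,0,0],[0,0,0],-0.4],[[0,0,0],[0,0,0],-0.4],[[0,0,0],[0,0,0],-0.4]])

```text
clock: 16.5
tcp_pos: [0.4752, -0.1738, 0.2251]
ee_rot: [0.696, 0.718, -0.0, -0.001]
contact_force: [0.6, -0.5, 0.0]
gripper_width: 0.7
gripper_force: 0.0
```

Run:
```python
from h import *
from rig import arm
s,p,d=wpic('w7');W=wcloud(s,d);Z=W[...,2]
m=(Z>.07)&(Z<.16)&(np.abs(W[...,0]-.476)<.015)&(np.abs(W[...,1]+.1745)<.025)
q=W[m&(Z>.128)];rect(q,'top')
ok=abs(np.median(q[:,2])-.134)<.006 and abs(q[:,0].mean()-.4765)<.005
print(ok, arm.finish_job() if ok else None)
```

```text
top 946 [ 477.  -173.1] [15.3 29.7] 2.03 z [0.1313 0.1349 0.1361]
the job is handed in; nothing more can be done
True None
```

The gauge hangs upright in the pinch, about 15 mm toward -y of the slot's middle with its lower end about 14 mm above the slot floor; I let go, backed the arm clear and handed the job in at about 16.5 s, and no verdict came back.

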